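# Put the standards away in the dark box

## Task

Put the two black-capped amber bottles that were left out among the glassware beside the dark storage box away in it: push each one down through the shutters into a free place of its own, until it stands upright on the floor of its pocket, and let go. Only two of the six places are free and the shutters hide which, so feel for them gently, and lower the bottles rather than dropping them. Leave the white jar, the flask and the measuring cylinder standing where they are.

Things in the scene. Friction and masses are not known exactly. Their poses are not given: they have to be found in the camera images.
- bottle_a: amber glass bottle with black cap, round, 46 mm diameter, 88 mm tall, about 90 g (60 to 130 g), standing on the worktop; origin at the centre of its underside, z up. The cap is 25 mm in diameter, 75 to 88 mm above the origin; below it the shoulder widens. Grip it by the cap.
- bottle_b: The second: amber glass bottle with black cap, round, 46 mm diameter, 88 mm tall, about 90 g (60 to 130 g), standing on the worktop; origin at the centre of its underside, z up. The cap is 25 mm in diameter, 75 to 88 mm above the origin; below it the shoulder widens. Grip it by the cap.
- box: dark slate-blue storage box, light grey cover frame, black shutters; 216 (its x) x 230 (its y) x 131 mm high, fixed to the worktop; origin at the centre of its underside. Six places: two rows along x at 98 mm pitch, three along y at 72 mm pitch (see place1 to place6). Four, drawn by lot, already hold a standing bottle, two are free; the shutters hide which. It bears knocks up to 100 N.
- floor (a point): centre of the box at the height of the pocket floors, 8 mm above its underside; axes as the box. Under each opening is a centred foam pocket 56 x 56 mm, 52 mm deep; above the foam (from 60 mm over the underside) there is room for fingers over the whole 86 mm of box x. Three stored bottles are like bottle_a (top 88 mm above this), one is smaller (38 mm diameter, top at 72 mm).
- place1 (a point): centre of the opening of place 1 (the -x row, +y end) at the cover's top, 131 mm above the worktop; axes as the box. 86 mm (box x) by 58 mm (box y), shut by two black leaves meeting mid-way, hinged on the long sides. Pushed, they swing down on weak springs and shut again when let go. Closed, their tops are 4 mm below the cover's.
- place2 (a point): centre of the opening of place 2 (the -x row, middle) at the cover's top, 131 mm above the worktop; axes as the box. As place1. Hanging open, a leaf reaches 30 mm down; 56 mm stays free between the two. Lower a bottle held by the cap with the fingers closing along box x; to let go, open them only part way (under 82 mm over the fingers' backs).
- place3 (a point): centre of the opening of place 3 (the -x row, -y end) at the cover's top, 131 mm above the worktop; axes as the box. As place1. A stored bottle stops a push here: its top is 35 mm (one kind) or 51 mm (smaller kind) below this point. In a free place nothing stops a push until the floor, 123 mm below.
- place4 (a point): centre of the opening of place 4 (the +x row, +y end) at the cover's top, 131 mm above the worktop; axes as the box. As place1. A leaf's spring gives 0.1 to 0.3 N at its edge; a bottle being pushed through meets about 2 to 3 N in all.
- place5 (a point): centre of the opening of place 5 (the +x row, middle) at the cover's top, 131 mm above the worktop; axes as the box. As place1.
- place6 (a point): centre of the opening of place 6 (the +x row, -y end) at the cover's top, 131 mm above the worktop; axes as the box. As place1.
- jar: white plastic jar with a blue screw cap, 60 mm diameter, 128 mm tall, a bystander; origin at the centre of its underside.
- flask: clear glass volumetric flask with a long thin neck and stopper, 67 mm diameter at the bulb, 175 mm tall (neck and stopper under 24 mm in diameter from 139 mm up), a bystander; origin at the centre of its underside.
- cylinder: clear measuring cylinder with a blue foot of 47 x 54 mm and a tube of 28 mm diameter, 174 mm tall, a bystander; origin at the centre of its underside.
There are look-alikes about, which are no part of the job. Leave any pink or red look-alike of the bottle_a alone.

How it is judged:
At the end, for the whole second after the job is handed in: Both bottles stand in pockets of the box, upright within 0.15 rad, their undersides within 6 mm of the pocket floor's height, released and at rest (under 0.02 m/s) (z of bottle_a in the frame of floor between -0.006 and 0.006 m and x of bottle_a in the frame of floor between -0.09 and 0.09 m and y of bottle_a in the frame of floor between -0.1 and 0.1 m and angle between each of bottle_a, bottle_b's own z axis and vertical below 0.15 rad and linear speed of each of bottle_a, bottle_b below 0.02 m/s and z of bottle_b in the frame of floor between -0.006 and 0.006 m and x of bottle_b in the frame of floor between -0.09 and 0.09 m and y of bottle_b in the frame of floor between -0.1 and 0.1 m); the robot touches nothing.
It fails at once if the box, or a bottle in it, is pressed or struck with more than 100 N (contact force between box and anything else above 100 N).
It fails at once if an amber bottle falls or is rammed (faster than 0.45 m/s) down into its pocket ((z of bottle_a in the frame of floor below 0.065 m and x of bottle_a in the frame of floor between -0.09 and 0.09 m and y of bottle_a in the frame of floor between -0.1 and 0.1 m and linear speed of bottle_a above 0.45 m/s) or (z of bottle_b in the frame of floor below 0.065 m and x of bottle_b in the frame of floor between -0.09 and 0.09 m and y of bottle_b in the frame of floor between -0.1 and 0.1 m and linear speed of bottle_b above 0.45 m/s)).
It fails at once if the white jar is pushed more than 30 mm or tipped more than 0.3 rad (distance of jar from where it was at the start of the episode above 0.03 m or angle between jar's own z axis and vertical above 0.3 rad).
It fails at once if the flask is pushed more than 30 mm or tipped more than 0.3 rad (distance of flask from where it was at the start of the episode above 0.03 m or angle between flask's own z axis and vertical above 0.3 rad).
It fails at once if the measuring cylinder is pushed more than 30 mm or tipped more than 0.3 rad (distance of cylinder from where it was at the start of the episode above 0.03 m or angle between cylinder's own z axis and vertical above 0.3 rad).
It also fails if it takes over 72 s, if anything falls off the work surface, if the arm or the gripper's body presses on something with over 40 N, if the wrist force passes 120 N, or if a joint passes its speed limit or range.

## Robot

A 6-joint arm with a two-finger parallel gripper is mounted at the origin on a cart in front of the work surface, level with it; the furniture and walls round the work are solid. World frame = base frame: x ahead of the robot, y to its left, z up, the work surface at z = 0. Lengths are in m, angles in rad, forces in N, time in s.
With the tool pointing down it reaches from about 0.275 to 0.775 m from the base axis. Payload 14.6 kg.
Tool frame: the origin (TCP) lies at the centre of the arm's flange, where the gripper is bolted on; the fingertips stand 173 mm ahead of it and the grasp point (between the pads) lies 155 mm ahead of it; z points along the fingers, y is the line along which they close (so a half turn about z gives the same grasp; the last joint's range is limited). The gripper opens to 85 mm and grips with 20 to 120 N. Pads are 22 mm wide; open, the fingers measure 114 mm over their backs; the gripper's body (76 mm by 85 mm) begins 54 mm behind the grasp point. The pads swing forward as they close: fully open they stand 13 mm farther back than shut.
Start: joints at [-1.48, 0.263, -0.048, 1.259, 0, 1.415], TCP at [0.128, -0.509, 0.405] pointing down, gripper open.
Joint ranges: [-2.65, 2.65], [-0.89, 1.7], [-1.18, 1.37], [-2.13, 2.11], [-1.35, 1.29], [-3.14, 3.14]. Speed limits (rad/s): [1.89, 1.89, 2.57, 2.79, 3.14, 3.14].

## Interface

Orientations are given as a rotation vector (axis times angle).
In Python, from station import * gives the robot as it stands.
- The arm moves only by the tool play_rows, never from a script. Its argument "motion" is a list of rows, each a list of 3 entries, a list of its own where there are three numbers: the closure, from 0 (fully open) to 1 (shut), then the shift along the tool's x, y, z in mm, then the turn about the tool's z in degrees. A call has 1 to 12 rows; each row is the pose to reach, as a shift and turn from the pose commanded when the call began, along the tool's axes at that moment; what a row does not reach only later rows make up. A row lasts 1/8 s, in which the tool goes at most 62.5 mm and 10.7 degrees, less where a joint would pass 70% of its speed; a pose out of reach is approached as far as the arm can. A call with a gripper value outside its range is refused whole. The fingers move at their own pace and stop on an object; the grip force is fixed at half the most. Time passes only in rows, so rows that repeat a pose let the fingers close. It gives the time, the measured TCP pose, the force, the opening and the grip force at its end, in the units of the state.
- observe(): the state, without advancing time (a new reading comes with each control period).
- camera(name): name is "scene" or "top"; returns the picture (480x640x3 uint8, blue, green, red); there is no depth.
- get_calibration(name): a dict with "fov_y" (degrees; the focal length in pixels is half the picture's height over the tangent of half this angle, whatever the lens; pixels are square), "cx", "cy" (the principal point, pixels), "position" and "orientation" of the camera in the world. Camera axes: x right, y down, z forward; pixel columns grow to the right and rows downward; lengths in m; the calibration is good to about 2 mm. A picture is of the moment at which its call begins. get_calibration takes no time and is no camera call.
- finish_job(): hands the job in; it is judged then, once.
The state is a dict: "time_s": time; "q": joint angles; "qd": joint speeds; "joint_efforts": joint torques, N m; "eef_pos": TCP position; "ee_rot": TCP orientation; "ft_force": force on the tool from outside, world axes, zero at the start; "ft_torque": the same for the moment, N m; "finger_gap": opening from 0.0 (shut) to 1.0 (fully open); "finger_force": force on a finger pad.
Only numpy, scipy, OpenCV 4.12 (cv2) and the standard library are available. Lean on these libraries where they do the work, as an engineer would, in place of code of your own. Each camera call takes 0.05 s, during which the arm holds its last target. There are 200 camera calls.

## Working session

There is one attempt and no reset: what is moved stays moved. The work goes in short steps, Python scripts to look and compute and a tool call to move; the robot and the scene stay as the last step left them, time stands still between calls to the robot, and variables do not carry over. Pictures are saved under pics/ and viewed, at most 10 in all, crops included, and the job is handed in when it is done.

Besides the shell and the picture viewer there is one more tool, called after "Call:" by a JSON object that holds its "method" and its "body", one argument or row to a line. play_rows: Moves the arm, as the interface text tells. Its arguments: {"type":"object","properties":{"motion":{"type":"array"}},"required":["motion"]}

```bash
mkdir -p pics; ls
python3 - <<'E'
from station import *
import cv2
for n in("scene","top"):
    im=camera(n); cv2.imwrite(f"pics/{n}0.png",im); print(n,get_calibration(n))
print(observe())
E
```

```text
pics
scene {'fov_y': 50.185612527075584, 'cx': 322.03515371202894, 'cy': 246.78521846347616, 'position': array([0.06211888, 0.84202442, 0.9564526 ]), 'orientation': array([-0.6843596 ,  2.63903782, -1.10155321])}
top {'fov_y': 52.920312473424275, 'cx': 318.0680688721221, 'cy': 242.40589449635777, 'position': array([0.44859583, 0.0601056 , 1.111236  ]), 'orientation': array([-2.18876214,  2.18258011, -0.05435934])}
{'time_s': 0.1, 'q': array([-1.48032426e+00,  2.63460532e-01, -4.88450299e-02,  1.25937902e+00,
        1.79192133e-06,  1.41549699e+00]), 'qd': array([-1.17801166e-03, -1.82828957e-03,  1.06393422e-03, -1.91331323e-03,
       -8.55630993e-04, -2.72060314e-05]), 'joint_efforts': array([ 4.59403731e-03, -6.38577390e+01,  3.85063255e+01,  1.00572291e-02,
       -1.53700544e-04, -7.38089749e-07]), 'eef_pos': array([ 0.12772363, -0.50915024,  0.40429109]), 'ee_rot': array([-3.11702102e+00, -3.84977106e-01, -4.80176351e-05]), 'ft_force': array([ 0.72600494,  0.09862958, -0.10933833]), 'ft_torque': array([0.04720248, 0.04066078, 0.05012333]), 'finger_force': 0.0, 'finger_gap': 1.0006378319903857}
```

View pics/scene0.png

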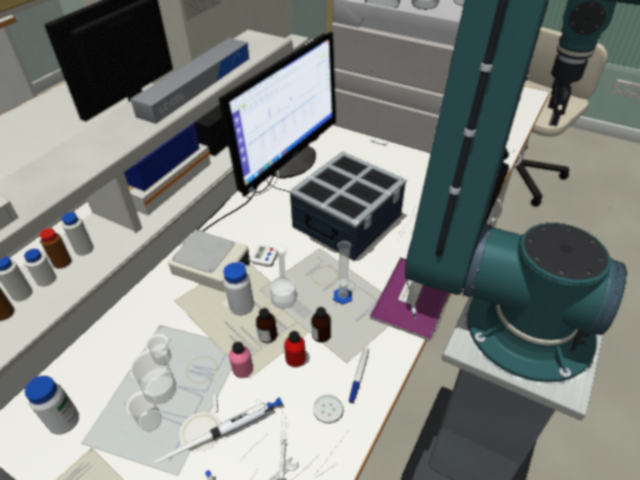

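View pics/top0.png

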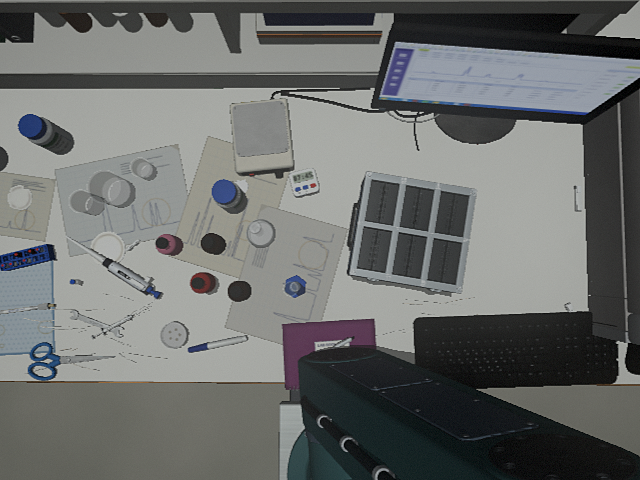

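The scene view shows amber bottles at about (265,325) and (320,325). In the top view they are at (213,243) and (239,291). The box is centred near (415,232) in the top view, with the flask at (261,233), the cylinder at (294,286) and the jar at (228,196). I'll zoom in next.

Run:
```python
import cv2,numpy as np
t=cv2.imread("pics/top0.png");s=cv2.imread("pics/scene0.png")
f=lambda im,x,y,w,h,W,H:cv2.resize(im[y:y+h,x:x+w],(W,H),interpolation=cv2.INTER_CUBIC)
g=lambda im:np.clip(255*(im/255.)**.6,0,255).astype('u1')
a=f(t,190,215,80,100,400,500)[:300]
a=np.hstack([f(g(t),195,220,80,60,400,300),f(g(t),200,260,80,60,400,300)])
b=np.hstack([f(g(s),250,290,80,60,400,300),f(g(s),280,150,133,100,400,300)])
cv2.imwrite("pics/c1.png",np.vstack([a,b]))
```

```text
(no output)
```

View pics/c1.png

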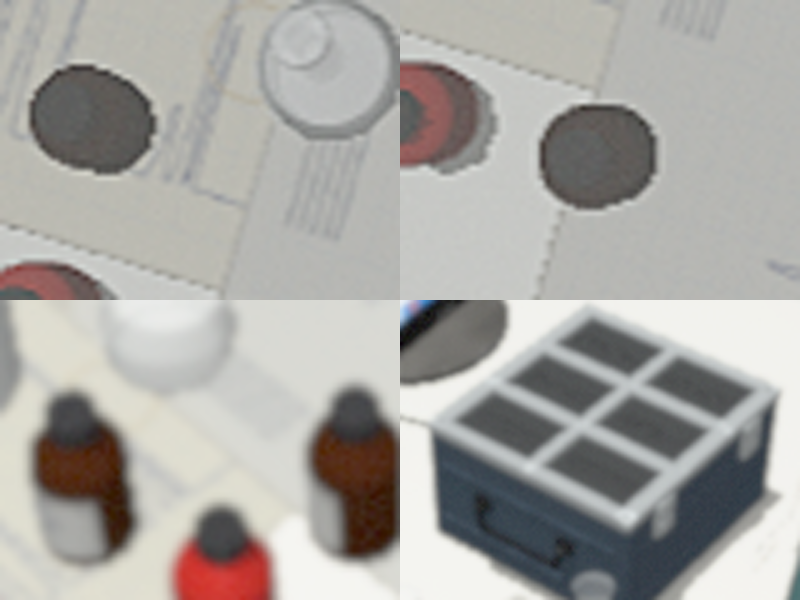

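Zoomed in, the cap centres are at about (208,244) and (240,291) in the top view, and (264,314) and (321,312) in the scene view. All six shutters show as dark quads in both views. I'll triangulate the cap and shutter centroids.

```bash
cat > h.py <<'E'
import cv2,numpy as np
from scipy.spatial.transform import Rotation as R
from station import *
def ray(n,p):
    c=get_calibration(n);f=240/np.tan(np.radians(c["fov_y"]/2))
    d=R.from_rotvec(c["orientation"]).apply([(p[0]-c["cx"])/f,(p[1]-c["cy"])/f,1]);return np.array(c["position"]),d/np.linalg.norm(d)
def plane(n,p,z): o,d=ray(n,p);return o+d*(z-o[2])/d[2]
def tri(p,q):
    (o,d),(u,e)=ray("top",p),ray("scene",q)
    s=np.linalg.lstsq(np.c_[d,-e],u-o,rcond=None)[0];a,b=o+d*s[0],u+e*s[1];return (a+b)/2,np.linalg.norm(a-b)
def blobs(m,x,y,w,h,amin):
    k=np.zeros_like(m,'u1');k[y:y+h,x:x+w]=m[y:y+h,x:x+w]
    _,_,st,ce=cv2.connectedComponentsWithStats(k.astype('u1'))
    return [(c,s) for c,s in zip(ce[1:],st[1:]) if s[4]>=amin]
E
python3 - <<'E'
from h import *
t=cv2.imread("pics/top0.png").astype(int);s=cv2.imread("pics/scene0.png").astype(int)
for y in(244,291): print("row",y,[tuple(t[y,x]) for x in range(200,256,2)])
mx=s.max(2);ch=s[:,:,2]-s[:,:,0]
m=(mx<70)&(ch<12)
for r in((250,303,32,25),(305,303,32,25)): print([(c.round(1),st) for c,st in blobs(m,*r,15)])
print(s[300:330,264].tolist())
mt=t.max(2)<75; T=blobs(mt,350,170,130,125,300); S=blobs(s.max(2)<75,290,150,120,75,100)
for c,st in T: print("T",c.round(1),st)
for c,st in S: print("S",c.round(1),st)
E
```

```text
row 244 [(np.int64(117), np.int64(127), np.int64(128)), (np.int64(40), np.int64(41), np.int64(43)), (np.int64(46), np.int64(46), np.int64(48)), (np.int64(48), np.int64(50), np.int64(50)), (np.int64(50), np.int64(51), np.int64(52)), (np.int64(47), np.int64(48), np.int64(48)), (np.int64(43), np.int64(45), np.int64(44)), (np.int64(42), np.int64(42), np.int64(44)), (np.int64(42), np.int64(45), np.int64(48)), (np.int64(43), np.int64(45), np.int64(50)), (np.int64(44), np.int64(46), np.int64(46)), (np.int64(41), np.int64(44), np.int64(43)), (np.int64(39), np.int64(41), np.int64(40)), (np.int64(103), np.int64(109), np.int64(111)), (np.int64(133), np.int64(136), np.int64(136)), (np.int64(126), np.int64(129), np.int64(130)), (np.int64(132), np.int64(139), np.int64(139)), (np.int64(133), np.int64(140), np.int64(141)), (np.int64(123), np.int64(123), np.int64(122)), (np.int64(138), np.int64(146), np.int64(149)), (np.int64(140), np.int64(151), np.int64(152)), (np.int64(140), np.int64(153), np.int64(154)), (np.int64(140), np.int64(149), np.int64(149)), (np.int64(140), np.int64(152), np.int64(153)),
[... 1927 characters left out ...]
15, 42], [6, 15, 44], [4, 14, 42], [2, 12, 40], [3, 12, 39], [5, 14, 36], [4, 14, 34], [25, 29, 40]]
T [382.2 202.2] [ 365  180   34   46 1091]
T [416.5 207.8] [ 400  185   34   46 1178]
T [451.5 213.7] [ 435  191   34   46 1186]
T [375.1 249.3] [ 357  226   35   47 1046]
T [409.1 255.1] [ 392  232   35   47 1203]
T [444.2 261.1] [ 427  238   35   47 1206]
S [300.3 160.7] [290 150  25  27 521]
S [349.6 165.3] [334 157  32  18 296]
S [333.5 177.9] [318 169  32  19 323]
S [379.3 178.8] [363 170  33  19 327]
S [316.3 191.2] [300 182  34  20 362]
S [363.6 192.2] [347 183  34  20 363]
S [387.6 210.6] [370 185  34  40 687]
S [311.2 214.2] [291 195  59  30 893]
S [347.  206.3] [330 196  35  22 405]
```

```bash
cat >> h.py <<'E'
def capt(t,x,y,w,h,lo=47.5,hi=65):
    g=cv2.GaussianBlur(t.astype(np.float32).mean(2),(0,0),0.8);b=blobs((g>lo)&(g<hi)&(t.max(2)<75),x,y,w,h,20)
    return max(b,key=lambda v:v[1][4])
E
python3 - <<'E'
from h import *
t=cv2.imread("pics/top0.png");s=cv2.imread("pics/scene0.png")
P={1:((375.1,249.3),(347,206.3)),2:((409.1,255.1),(363.6,192.2)),3:((444.2,261.1),(379.3,178.8)),4:((382.2,202.2),(316.3,191.2)),5:((416.5,207.8),(333.5,177.9)),6:((451.5,213.7),(349.6,165.3))}
X={}
for k,(p,q) in P.items():
    x,e=tri(p,q);X[k]=plane("top",p,.127);print(k,x.round(4),round(e,4),"top@.127",X[k].round(4),"scn",plane("scene",q,.127).round(4))
c=np.mean([*X.values()],0);ux=sum(X[k+3]-X[k] for k in(1,2,3))/3;uy=((X[1]-X[3])+(X[4]-X[6]))/4
print("c",c,np.linalg.norm(ux),np.linalg.norm(uy),"yaw",np.degrees([np.arctan2(ux[1],ux[0]),np.arctan2(-uy[0],uy[1])]))
for n,r,q in(("a",(198,230,30,28),(264.2,313.9)),("b",(225,278,30,30),(320.7,313))):
    p,st=capt(t,*r);x,e=tri(p,q);print(n,p,st,x.round(4),round(e,4),plane("top",p,.086).round(4),plane("scene",q,.083).round(4))
# bystanders
def cen(im,cond,r,a=20): return [(c.round(1),st[4]) for c,st in blobs(cond,*r,a)]
T=t.astype(int);S=s.astype(int);bt=(T[:,:,0]-T[:,:,2])>40;bs=(S[:,:,0]-S[:,:,2])>40
print(cen(t,bt,(205,170,110,130)),cen(s,bs,(220,255,140,60)))
print("flask stopper", plane("top",(255,227),.175))
E
```

```text
1 [ 0.494  -0.0459  0.1268] 0.0004 top@.127 [ 0.4942 -0.0458  0.127 ] scn [ 0.4937 -0.0458  0.127 ]
2 [ 0.482  -0.1151  0.1281] 0.0012 top@.127 [ 0.4826 -0.115   0.127 ] scn [ 0.482  -0.1166  0.127 ]
3 [ 0.4701 -0.186   0.1283] 0.0009 top@.127 [ 0.4705 -0.1862  0.127 ] scn [ 0.4703 -0.1879  0.127 ]
4 [ 0.5908 -0.0607  0.1276] 0.0002 top@.127 [ 0.591  -0.0608  0.127 ] scn [ 0.5911 -0.0614  0.127 ]
5 [ 0.5788 -0.1309  0.1284] 0.0013 top@.127 [ 0.5796 -0.1309  0.127 ] scn [ 0.579  -0.1328  0.127 ]
6 [ 0.5669 -0.2021  0.1286] 0.0011 top@.127 [ 0.5675 -0.2023  0.127 ] scn [ 0.5674 -0.2044  0.127 ]
c [ 0.53089719 -0.12348578  0.127     ] 0.09819118188160722 0.07143669587029713 yaw [-9.17904889 -9.49196289]
a [207.66666667 241.87179487] [203 237  10  11  78] [0.511  0.3082 0.0791] 0.001 [0.511  0.3068 0.086 ] [0.5085 0.3104 0.083 ]
b [235.52727273 290.78181818] [230 285  12  12 110] [0.4062 0.2468 0.0783] 0.0016 [0.4072 0.2458 0.086 ] [0.4036 0.2497 0.083 ]
[(array([223.2, 190.9]), np.int32(444)), (array([293.9, 284.3]), np.int32(171))] [(array([234.5, 271.8]), np.int32(391)), (array([341.6, 297.2]), np.int32(164))]
flask stopper [0.53491523 0.19328159 0.175     ]
```

```bash
cat >> h.py <<'E'
C=np.array([.5307,-.1240]);YAW=-9.33;A=np.array([.5100,.3085]);B=np.array([.4053,.2478])
def place(k):
    a=np.radians(YAW);i=(k-1)%3;o=np.array([-.049 if k<4 else .049,.072*(1-i)])
    return C+np.array([[np.cos(a),-np.sin(a)],[np.sin(a),np.cos(a)]])@o
def to(x,y,z,o=None):  # tool-axis shift mm
    o=o or observe();return (R.from_rotvec(o["ee_rot"]).inv().apply(np.array([x,y,z])-o["eef_pos"])*1000).round(1)
def yawy(o=None):
    o=o or observe();v=R.from_rotvec(o["ee_rot"]).apply([0,1,0]);return np.degrees(np.arctan2(v[1],v[0]))
def st():
    o=observe();print("t",o["time_s"],"p",o["eef_pos"].round(4),"F",np.round(o["ft_force"],2),"gap",round(float(o["finger_gap"]),3),"ff",o["finger_force"],"yawy",round(yawy(o),2),"q",np.round(o["q"],2));return o
E
python3 - <<'E'
from h import *
st()
for k in range(1,7): print(k,place(k).round(4))
print("to 3",to(*place(3),.34))
print("jar",tri((223.2,190.9),(234.5,271.8)),plane("top",(223.2,190.9),.128)); print("cyl foot",plane("top",(293.9,284.3),.01),plane("scene",(341.6,297.2),.01))
print("flask base",plane("top",(261.5,234),.03)," red",plane("top",(203,283),.05),"pink",plane("top",(168,244),.05))
E
```

```text
t 0.1 p [ 0.1277 -0.5092  0.4043] F [ 0.73  0.1  -0.11] gap 1.001 ff 0.0 yawy -75.92 q [-1.48  0.26 -0.05  1.26  0.    1.42]
1 [ 0.494 -0.045]
2 [ 0.4823 -0.1161]
3 [ 0.4707 -0.1871]
4 [ 0.5907 -0.0609]
5 [ 0.5791 -0.1319]
6 [ 0.5674 -0.203 ]
to 3 [ 411.  -228.9   64.5]
jar (array([0.61402679, 0.26743843, 0.12018227]), np.float64(0.0023564486353668803)) [0.61376459 0.2664062  0.128     ]
cyl foot [0.4193449  0.12659311 0.01      ] [0.4117466  0.13451946 0.01      ]
flask base [0.53249562 0.19907614 0.03      ]  red [0.42257241 0.32422265 0.05      ] pink [0.50828131 0.40333993 0.05      ]
```

Call:
{"method": "play_rows", "body": {
  "motion": [
    [1,[52,-29,8],-10],
    [1,[104,-58,16],-20],
    [1,[156,-87,24],-30],
    [1,[208,-116,32],-40],
    [1,[260,-145,40],-50],
    [1,[312,-174,48],-60],
    [1,[364,-203,56],-66.6],
    [1,[411,-229,64],-66.6],
    [1,[411,-229,64],-66.6],
    [1,[411,-229,64],-66.6]
  ]
}}

```text
time_s: 1.35
eef_pos: [0.4705, -0.1872, 0.3405]
ee_rot: [-2.394, -2.034, 0.001]
ft_force: [0.4, -0.9, 0.0]
finger_gap: 0.003
finger_force: 0.0
```

Run:
```python
from h import *
st();print(to(*place(3),.266))
```

```text
t 1.35 p [ 0.4705 -0.1872  0.3405] F [ 0.43 -0.86  0.05] gap 0.003 ff 0.0 yawy -9.29 q [-0.54  0.26 -0.23  1.08 -0.    1.19]
[ 0.1  0.2 74.5]
```

Call:
{"method": "play_rows", "body": {
  "motion": [
    [1,[0,0,25],0],
    [1,[0,0,50],0],
    [1,[0,0,66],0],
    [1,[0,0,70],0],
    [1,[0,0,73],0],
    [1,[0,0,75],0],
    [1,[0,0,75],0]
  ]
}}

```text
time_s: 2.22
eef_pos: [0.4707, -0.1872, 0.2659]
ee_rot: [2.394, 2.033, 0.0]
ft_force: [1.4, -0.1, -0.6]
finger_gap: -0.003
finger_force: 0.5
```

Call:
{"method": "play_rows", "body": {
  "motion": [
    [1,[0,0,6],0],
    [1,[0,0,11],0],
    [1,[0,0,13],0],
    [1,[0,0,15],0],
    [1,[0,0,16],0],
    [1,[0,0,16],0]
  ]
}}

```text
time_s: 2.98
eef_pos: [0.4721, -0.1879, 0.2534]
ee_rot: [2.388, 2.029, 0.004]
ft_force: [-7.2, 2.9, 58.2]
finger_gap: 0.002
finger_force: 29.1
```

Call:
{"method": "play_rows", "body": {
  "motion": [
    [1,[0,0,-50],0],
    [1,[0,0,-85],0],
    [1,[36,0,-85],0],
    [1,[72,0,-85],0],
    [1,[72,0,-85],0],
    [1,[72,0,-55],0],
    [1,[72,0,-30],0],
    [1,[72,0,-23],0],
    [1,[72,0,-20],0],
    [1,[72,0,-18],0],
    [1,[72,0,-17],0],
    [1,[72,0,-17],0]
  ]
}}

```text
time_s: 4.47
eef_pos: [0.4834, -0.1166, 0.2694]
ee_rot: [2.391, 2.031, 0.004]
ft_force: [-2.6, 2.5, 27.7]
finger_gap: -0.0
finger_force: 14.3
```

Call:
{"method": "play_rows", "body": {
  "motion": [
    [1,[0,0,-40],0],
    [1,[0,0,-70],0],
    [1,[36,0,-70],0],
    [1,[72,0,-70],0],
    [1,[72,0,-70],0],
    [1,[72,0,-35],0],
    [1,[72,0,-12],0],
    [1,[72,0,-6],0],
    [1,[72,0,-3],0],
    [1,[72,0,-1],0],
    [1,[72,0,0],0],
    [1,[72,0,0],0]
  ]
}}

```text
time_s: 5.98
eef_pos: [0.4941, -0.045, 0.2669]
ee_rot: [2.394, 2.034, 0.0]
ft_force: [0.6, -0.0, -0.5]
finger_gap: 0.001
finger_force: 0.2
```

Place 1 is free, because place 3 already holds the only small bottle. Next I'll probe places 4 and 5.

Call:
{"method": "play_rows", "body": {
  "motion": [
    [1,[0,0,-40],0],
    [1,[0,0,-70],0],
    [1,[0,49,-70],0],
    [1,[0,98,-70],0],
    [1,[0,98,-70],0],
    [1,[0,98,-35],0],
    [1,[0,98,-12],0],
    [1,[0,98,-6],0],
    [1,[0,98,-3],0],
    [1,[0,98,-1],0],
    [1,[0,98,0],0],
    [1,[0,98,0],0]
  ]
}}

```text
time_s: 7.48
eef_pos: [0.5911, -0.061, 0.2695]
ee_rot: [2.392, 2.031, 0.004]
ft_force: [-4.7, 0.3, 23.3]
finger_gap: -0.001
finger_force: 12.2
```

Call:
{"method": "play_rows", "body": {
  "motion": [
    [1,[0,0,-40],0],
    [1,[0,0,-70],0],
    [1,[-36,0,-70],0],
    [1,[-72,0,-70],0],
    [1,[-72,0,-70],0],
    [1,[-72,0,-35],0],
    [1,[-72,0,-12],0],
    [1,[-72,0,-6],0],
    [1,[-72,0,-3],0],
    [1,[-72,0,-1],0],
    [1,[-72,0,0],0],
    [1,[-72,0,0],0]
  ]
}}

```text
time_s: 8.98
eef_pos: [0.5799, -0.132, 0.2695]
ee_rot: [2.391, 2.031, 0.004]
ft_force: [-1.9, 0.7, 20.9]
finger_gap: 0.004
finger_force: 10.8
```

Run:
```python
from h import *
o=st();print(to(*B,.42),to(*A,.42), "dz to .34",to(*B,.34))
```

```text
t 8.975 p [ 0.5799 -0.132   0.2695] F [-1.86  0.73 20.9 ] gap 0.004 ff 10.820134689565748 yawy -9.3 q [-0.36  0.45 -0.14  0.98  0.    1.37]
[ 346.4 -232.9 -151.9] [ 423.3 -139.4 -151.5] dz to .34 [ 346.5 -233.3  -71.9]
```

Call:
{"method": "play_rows", "body": {
  "motion": [
    [1,[0,0,-50],0],
    [1,[0,0,-100],0],
    [0.35,[40,-27,-140],0],
    [0.35,[90,-60,-153],0],
    [0.35,[140,-94,-153],0],
    [0.35,[190,-128,-153],0],
    [0.35,[240,-161,-153],0],
    [0.35,[290,-195,-153],0],
    [0.35,[346,-233,-153],0],
    [0.35,[346,-233,-120],0],
    [0.35,[346,-233,-90],0],
    [0.35,[346,-233,-90],0]
  ]
}}

```text
time_s: 10.48
eef_pos: [0.4046, 0.2473, 0.3562]
ee_rot: [-2.394, -2.034, 0.003]
ft_force: [-0.0, 0.1, 0.8]
finger_gap: 0.647
finger_force: 0.0
```

Run:
```python
from h import *
o=st();print(to(*B,.250))
t=camera("top");s=camera("scene");cv2.imwrite("pics/t1.png",t);cv2.imwrite("pics/s1.png",s)
f=lambda im,x,y:cv2.resize(im[y:y+90,x:x+100],(400,360),interpolation=3)
cv2.imwrite("pics/c2.png",np.hstack([f(t,190,245),f(s,270,260)]))
```

```text
t 10.475 p [0.4046 0.2473 0.3562] F [-0.02  0.09  0.79] gap 0.647 ff 0.0 yawy -9.29 q [ 0.38  0.2  -0.27  1.1   0.    2.11]
[  0.7   0.8 106.2]
```

View pics/c2.png

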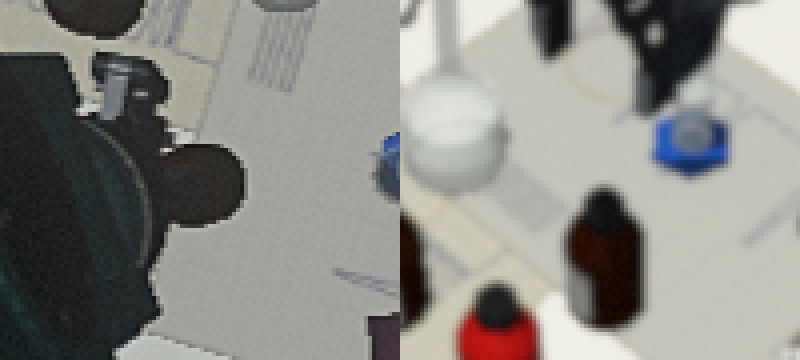

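The bottle stands untouched at about (320,325) in the scene view, with the gripper above it. I'll descend and grip.

Call:
{"method": "play_rows", "body": {
  "motion": [
    [0.35,[1,1,40],0],
    [0.35,[1,1,80],0],
    [0.35,[1,1,108],0],
    [0.35,[1,1,108],0],
    [1,[1,1,108],0],
    [1,[1,1,108],0],
    [1,[1,1,108],0],
    [1,[1,1,108],0]
  ]
}}

```text
time_s: 11.58
eef_pos: [0.4069, 0.2484, 0.2505]
ee_rot: [2.394, 2.033, 0.005]
ft_force: [-1.8, 0.3, 12.4]
finger_gap: 0.262
finger_force: 58.0
```

Call:
{"method": "play_rows", "body": {
  "motion": [
    [1,[0,0,-5],0],
    [1,[0,0,-20],0],
    [1,[0,0,-50],0],
    [1,[0,0,-50],0],
    [1,[0,0,-50],0]
  ]
}}

```text
time_s: 12.2
eef_pos: [0.4062, 0.248, 0.2986]
ee_rot: [2.394, 2.034, 0.0]
ft_force: [-0.2, -0.4, -0.9]
finger_gap: 0.262
finger_force: 58.7
```

Run:
```python
from h import *
o=st()
s=camera("scene");t=camera("top");cv2.imwrite("pics/s2.png",s)
f=lambda im,x,y:cv2.resize(im[y:y+90,x:x+80],(533,600),interpolation=3)
cv2.imwrite("pics/c3.png",f(s,280,250))
```

```text
t 12.2 p [0.4062 0.248  0.2986] F [-0.18 -0.36 -0.86] gap 0.262 ff 58.711645003349986 yawy -9.32 q [ 0.38  0.24 -0.38  0.95 -0.    2.11]
```

View pics/c3.png

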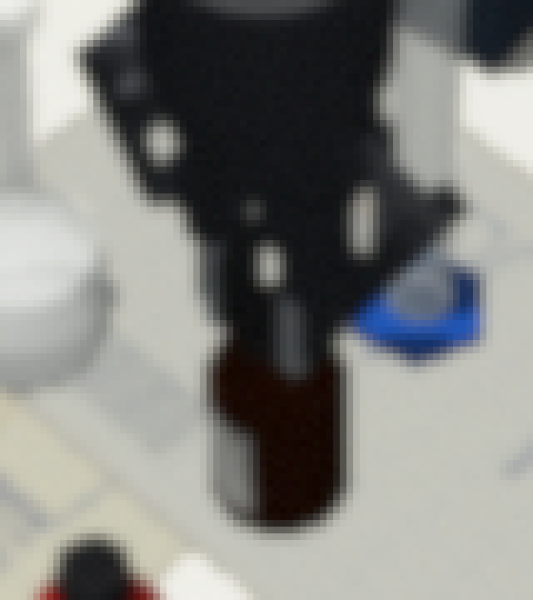

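Run:
```python
from h import *
print(to(*place(1),.46),to(*place(6),.46))
```

```text
[-275.   134.1 -161.8] [-419.   232.1 -161.8]
```

Call:
{"method": "play_rows", "body": {
  "motion": [
    [1,[0,0,-40],0],
    [1,[0,0,-90],0],
    [1,[0,0,-140],0],
    [1,[-25,12,-162],0],
    [1,[-75,37,-162],0],
    [1,[-125,61,-162],0],
    [1,[-175,85,-162],0],
    [1,[-225,110,-162],0],
    [1,[-260,127,-162],0],
    [1,[-275,134,-150],0],
    [1,[-275,134,-125],0],
    [1,[-275,134,-115],0]
  ]
}}

```text
time_s: 13.8
eef_pos: [0.4935, -0.0445, 0.4118]
ee_rot: [-2.392, -2.032, 0.002]
ft_force: [-0.8, 0.4, 0.4]
finger_gap: 0.259
finger_force: 59.0
```

Run:
```python
from h import *
st();print(to(*place(1),.2585))
t=camera("top");s=camera("scene");cv2.imwrite("pics/t3.png",t)
f=lambda im,x,y:cv2.resize(im[y:y+100,x:x+100],(400,400),interpolation=3)
cv2.imwrite("pics/c4.png",np.hstack([f(t,320,200),f(s,295,140)]))
```

```text
t 13.8 p [ 0.4935 -0.0445  0.4118] F [-0.84  0.44  0.39] gap 0.259 ff 58.98987326072529 yawy -9.3 q [-0.25  0.21 -0.1   1.26  0.    1.48]
[ -0.5   1.  153.3]
```

View pics/c4.png

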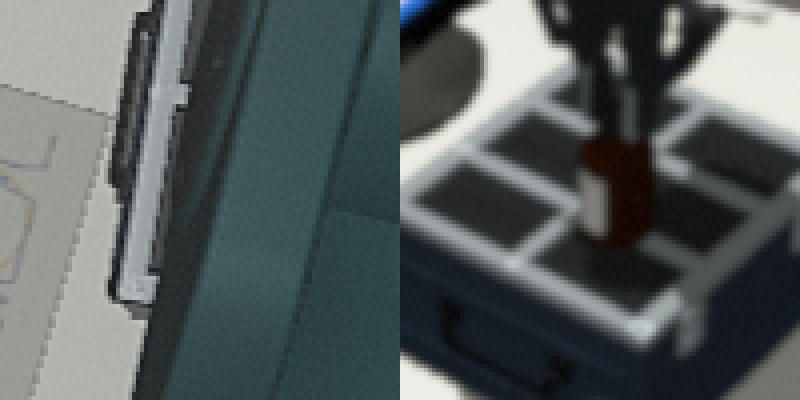

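The bottle hangs upright over place 1, with its body centre near (349,188) in the scene view. I'll check that against the tool axis.

Run:
```python
from h import *
s=camera("scene").astype(int);m=((s[:,:,2]-s[:,:,0])>14)&(s.max(2)<90)
b=blobs(m,330,165,40,45,50)
for c,q in b:print(c,q)
# body lateral extent at several rows
for r in range(178,200,4):
    g=s[r,325:375].max(1);print(r,g.tolist())
def proj(p,n="scene"):
    c=get_calibration(n);f=240/np.tan(np.radians(c["fov_y"]/2));v=R.from_rotvec(c["orientation"]).inv().apply(np.array(p)-c["position"]);return f*v[0]/v[2]+c["cx"],f*v[1]/v[2]+c["cy"]
for z in(.161,.196,.23):print(z,proj((.4935,-.0445,z)))
```

```text
[350.24414716 185.71906355] [340 174  18  27 299]
178 [42, 42, 40, 39, 37, 39, 40, 38, 41, 40, 40, 41, 41, 37, 35, 34, 35, 36, 35, 29, 28, 26, 25, 26, 26, 27, 27, 26, 25, 23, 24, 27, 45, 83, 121, 135, 126, 106, 87, 66, 54, 46, 44, 41, 39, 38, 38, 39, 38, 38]
182 [128, 109, 87, 69, 55, 46, 43, 43, 42, 40, 40, 39, 39, 44, 58, 65, 61, 50, 39, 31, 31, 32, 27, 27, 27, 26, 25, 27, 24, 23, 24, 23, 30, 53, 86, 114, 134, 147, 157, 164, 160, 142, 114, 84, 66, 56, 45, 35, 29, 25]
186 [134, 148, 159, 164, 165, 164, 157, 145, 129, 108, 89, 70, 57, 57, 74, 98, 117, 123, 120, 111, 92, 62, 36, 27, 25, 23, 23, 22, 25, 19, 23, 20, 19, 26, 32, 37, 38, 38, 37, 40, 45, 50, 57, 64, 72, 78, 81, 83, 82, 82]
190 [43, 43, 48, 52, 66, 81, 98, 116, 132, 146, 156, 162, 164, 160, 146, 127, 122, 127, 127, 121, 99, 69, 37, 27, 25, 25, 22, 22, 22, 23, 23, 19, 18, 20, 19, 20, 21, 23, 19, 18, 22, 21, 21, 19, 21, 21, 24, 29, 34, 42]
194 [39, 40, 39, 40, 42, 47, 61, 83, 109, 126, 131, 125, 112, 97, 90, 100, 115, 124, 127, 122, 101, 72, 42, 27, 27, 24, 24, 24, 25, 23, 19, 21, 20, 20, 19, 21, 20, 20, 20, 21, 19, 20, 19, 22, 20, 21, 21, 20, 22, 21]
198 [45, 61, 83, 109, 132, 150, 160, 161, 151, 131, 104, 79, 59, 41, 28, 26, 35, 48, 61, 68, 65, 49, 31, 25, 22, 25, 23, 23, 23, 25, 31, 43, 54, 58, 51, 41, 34, 27, 26, 20, 20, 19, 22, 19, 21, 22, 23, 21, 23, 22]
0.161 (np.float64(347.21801498651945), np.float64(196.00409208776918))
0.196 (np.float64(347.6220917196468), np.float64(184.6458273084104))
0.23 (np.float64(348.0303279833858), np.float64(173.170641543081))
```

Call:
{"method": "play_rows", "body": {
  "motion": [
    [1,[0,1,20],0],
    [1,[0,1,40],0],
    [1,[0,1,55],0],
    [1,[0,1,70],0],
    [1,[0,1,85],0],
    [1,[0,1,100],0],
    [1,[0,1,112],0],
    [1,[0,1,124],0],
    [1,[0,1,134],0],
    [1,[0,1,142],0],
    [1,[0,1,146],0],
    [1,[0,1,146],0]
  ]
}}

```text
time_s: 15.45
eef_pos: [0.4949, -0.0452, 0.2676]
ee_rot: [-2.394, -2.034, 0.0]
ft_force: [-0.4, -0.1, -1.7]
finger_gap: 0.257
finger_force: 59.3
```

Call:
{"method": "play_rows", "body": {
  "motion": [
    [1,[0,0,5],0],
    [1,[0,0,7],0],
    [1,[0,0,8],0],
    [1,[0,0,9],0],
    [1,[0,0,9],0]
  ]
}}

```text
time_s: 16.08
eef_pos: [0.495, -0.0452, 0.2587]
ee_rot: [2.394, 2.034, 0.0]
ft_force: [-1.1, -0.3, -1.2]
finger_gap: 0.26
finger_force: 59.5
```

Call:
{"method": "play_rows", "body": {
  "motion": [
    [1,[0,0,1],0],
    [1,[0,0,2],0],
    [1,[0,0,2],0]
  ]
}}

```text
time_s: 16.45
eef_pos: [0.4952, -0.0452, 0.2585]
ee_rot: [2.393, 2.032, 0.002]
ft_force: [-7.7, 1.9, 30.0]
finger_gap: 0.256
finger_force: 63.6
```

Floor contact came at a TCP height of 0.2585, as predicted. I'll ease off, open part way and rise.

Call:
{"method": "play_rows", "body": {
  "motion": [
    [1,[0,0,-2],0],
    [0.5,[0,0,-2],0],
    [0.5,[0,0,-2],0],
    [0.5,[0,0,-2],0],
    [0.5,[0,0,-8],0],
    [0.5,[0,0,-30],0],
    [0.5,[0,0,-65],0],
    [0.5,[0,0,-115],0],
    [0.5,[0,0,-170],0],
    [0.5,[0,0,-170],0]
  ]
}}

```text
time_s: 17.7
eef_pos: [0.4956, -0.0453, 0.4301]
ee_rot: [2.391, 2.031, 0.005]
ft_force: [0.7, -0.1, -0.4]
finger_gap: 0.501
finger_force: 0.0
```

Run:
```python
from h import *
st();print("A",to(*A,.43))
```

```text
t 17.7 p [ 0.4956 -0.0453  0.4301] F [ 0.66 -0.05 -0.42] gap 0.501 ff 0.0 yawy -9.32 q [-0.26  0.21 -0.06  1.3  -0.    1.48]
A [351.5 -43.   -0.4]
```

Call:
{"method": "play_rows", "body": {
  "motion": [
    [0.35,[55,-7,-5],0],
    [0.35,[110,-14,-5],0],
    [0.35,[165,-20,-5],0],
    [0.35,[220,-27,-5],0],
    [0.35,[275,-34,-5],0],
    [0.35,[320,-39,-5],0],
    [0.35,[351,-43,10],0],
    [0.35,[351,-43,45],0],
    [0.35,[351,-43,74],0],
    [0.35,[351,-43,74],0]
  ]
}}

```text
time_s: 18.95
eef_pos: [0.5088, 0.308, 0.3503]
ee_rot: [-2.393, -2.033, 0.007]
ft_force: [-0.2, 0.2, 0.5]
finger_gap: 0.654
finger_force: 0.0
```

Run:
```python
from h import *
st();print("A",to(*A,.250))
t=camera("top");s=camera("scene");cv2.imwrite("pics/s4.png",s)
f=lambda im,x,y:cv2.resize(im[y:y+100,x:x+100],(400,400),interpolation=3)
cv2.imwrite("pics/c5.png",np.hstack([f(t,340,180),f(s,220,250)]))
```

```text
t 18.95 p [0.5088 0.308  0.3503] F [-0.22  0.17  0.47] gap 0.654 ff 0.0 yawy -9.31 q [0.41 0.4  0.02 1.19 0.   2.14]
A [  1.    1.5 100.3]
```

View pics/c5.png

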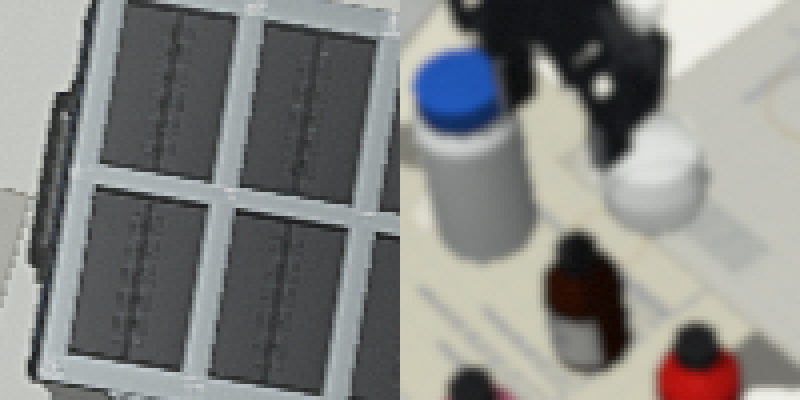

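The shutters over bottle B have closed again. Bottle A stands at about (264,325) in the scene view, and the jar and flask haven't moved. I'll grip A now.

Call:
{"method": "play_rows", "body": {
  "motion": [
    [0.35,[1,1,30],0],
    [0.35,[1,1,70],0],
    [0.35,[1,1,100],0],
    [0.35,[1,1,100],0],
    [1,[1,1,100],0],
    [1,[1,1,100],0],
    [1,[1,1,100],0],
    [1,[1,1,100],0]
  ]
}}

```text
time_s: 20.05
eef_pos: [0.5112, 0.3093, 0.2547]
ee_rot: [2.394, 2.033, 0.006]
ft_force: [1.2, 0.7, 7.8]
finger_gap: 0.251
finger_force: 58.4
```

Call:
{"method": "play_rows", "body": {
  "motion": [
    [1,[0,0,-5],0],
    [1,[0,0,-20],0],
    [1,[0,0,-50],0],
    [1,[0,0,-50],0],
    [1,[0,0,-50],0]
  ]
}}

```text
time_s: 20.68
eef_pos: [0.5104, 0.309, 0.3028]
ee_rot: [2.394, 2.034, 0.0]
ft_force: [0.2, -0.0, -0.6]
finger_gap: 0.254
finger_force: 58.9
```

Run:
```python
from h import *
st();print(to(*place(6),.46))
s=camera("scene")
f=lambda im,x,y:cv2.resize(im[y:y+90,x:x+80],(400,450),interpolation=3)
cv2.imwrite("pics/c6.png",np.hstack([f(cv2.imread("pics/s2.png"),280,250),f(s,225,250)]))
```

```text
t 20.675 p [0.5104 0.309  0.3028] F [ 0.2  -0.03 -0.61] gap 0.254 ff 58.85322868824005 yawy -9.32 q [ 0.41  0.43 -0.07  1.07 -0.    2.14]
[-496.   139.1 -157.2]
```

View pics/c6.png

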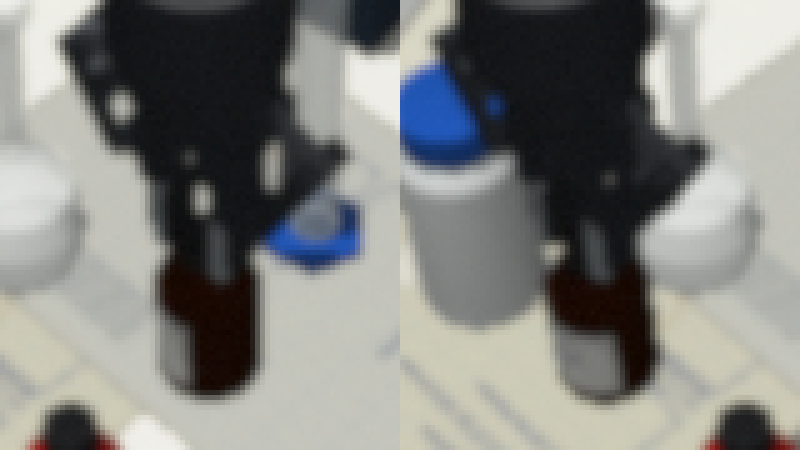

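Bottle A is held upright, like B was. I'll rise and carry it to place 6.

Call:
{"method": "play_rows", "body": {
  "motion": [
    [1,[0,0,-40],0],
    [1,[0,0,-90],0],
    [1,[0,0,-140],0],
    [1,[-20,6,-157],0],
    [1,[-70,20,-157],0],
    [1,[-125,35,-157],0],
    [1,[-180,50,-157],0],
    [1,[-235,66,-157],0],
    [1,[-290,81,-157],0],
    [1,[-345,97,-157],0],
    [1,[-400,112,-157],0],
    [1,[-450,126,-157],0]
  ]
}}

```text
time_s: 22.22
eef_pos: [0.5615, -0.1581, 0.4585]
ee_rot: [-2.394, -2.032, 0.001]
ft_force: [0.9, 0.3, -0.2]
finger_gap: 0.251
finger_force: 59.0
```

Run:
```python
from h import *
st();print(to(*place(6),.412))
```

```text
t 22.225 p [ 0.5615 -0.1581  0.4585] F [ 0.93  0.32 -0.16] gap 0.251 ff 58.98365557193756 yawy -9.37 q [-0.41  0.36  0.24  1.45 -0.    1.32]
[-43.3  13.2  46.4]
```

Call:
{"method": "play_rows", "body": {
  "motion": [
    [1,[-30,9,0],0],
    [1,[-45,13,10],0],
    [1,[-45,13,30],0],
    [1,[-45,13,46],0],
    [1,[-45,13,46],0],
    [1,[-45,13,46],0]
  ]
}}

```text
time_s: 22.98
eef_pos: [0.5675, -0.2017, 0.4139]
ee_rot: [-2.394, -2.034, -0.0]
ft_force: [0.6, 0.4, -0.3]
finger_gap: 0.249
finger_force: 59.0
```

Run:
```python
from h import *
st();print(to(*place(6),.265))
s=camera("scene").astype(int)
def proj(p,n="scene"):
    c=get_calibration(n);f=240/np.tan(np.radians(c["fov_y"]/2));v=R.from_rotvec(c["orientation"]).inv().apply(np.array(p)-c["position"]);return f*v[0]/v[2]+c["cx"],f*v[1]/v[2]+c["cy"]
p=observe()["eef_pos"]
for z in(.158,.19):print(z,proj((p[0],p[1],z)))
m=((s[:,:,2]-s[:,:,0])>12)&(s.max(2)<90)
for c,q in blobs(m,325,110,60,70,40):print(c,q)
```

```text
t 22.975 p [ 0.5675 -0.2017  0.4139] F [ 0.62  0.4  -0.32] gap 0.249 ff 58.981903195381165 yawy -9.29 q [-0.48  0.4   0.18  1.35  0.    1.26]
[-1.300e+00  1.000e-01  1.489e+02]
0.158 (np.float64(349.45833647702347), np.float64(156.32636002263078))
0.19 (np.float64(349.83010852180473), np.float64(146.26032680342828))
[351.55725191 140.55725191] [344 135  14  23 131]
```

Everything is consistent, so I'll lower A to just above the pocket floor.

Call:
{"method": "play_rows", "body": {
  "motion": [
    [1,[-1,0,20],0],
    [1,[-1,0,40],0],
    [1,[-1,0,55],0],
    [1,[-1,0,70],0],
    [1,[-1,0,85],0],
    [1,[-1,0,100],0],
    [1,[-1,0,112],0],
    [1,[-1,0,124],0],
    [1,[-1,0,134],0],
    [1,[-1,0,142],0],
    [1,[-1,0,148],0],
    [1,[-1,0,148],0]
  ]
}}

```text
time_s: 24.52
eef_pos: [0.5673, -0.203, 0.2653]
ee_rot: [-2.394, -2.033, 0.0]
ft_force: [0.1, -0.6, -1.3]
finger_gap: 0.25
finger_force: 59.6
```

Call:
{"method": "play_rows", "body": {
  "motion": [
    [1,[0,0,1],0],
    [1,[0,0,2],0],
    [1,[0,0,3],0],
    [1,[0,0,3],0]
  ]
}}

```text
time_s: 25.02
eef_pos: [0.5674, -0.203, 0.2628]
ee_rot: [2.394, 2.034, 0.0]
ft_force: [-0.4, -0.2, 0.7]
finger_gap: 0.251
finger_force: 59.5
```

Call:
{"method": "play_rows", "body": {
  "motion": [
    [1,[0,0,1],0],
    [1,[0,0,1.5],0],
    [1,[0,0,1.5],0]
  ]
}}

```text
time_s: 25.4
eef_pos: [0.5677, -0.2032, 0.2626]
ee_rot: [2.393, 2.032, 0.001]
ft_force: [-1.6, 0.2, 15.7]
finger_gap: 0.251
finger_force: 61.1
```

Contact is at 0.2627, which matches the grip offset plus 8 mm, so A is on the floor. I'll release and rise.

Call:
{"method": "play_rows", "body": {
  "motion": [
    [1,[0,0,-1],0],
    [0.5,[0,0,-1],0],
    [0.5,[0,0,-1],0],
    [0.5,[0,0,-1],0],
    [0.5,[0,0,-7],0],
    [0.5,[0,0,-29],0],
    [0.5,[0,0,-64],0],
    [0.5,[0,0,-114],0],
    [0.5,[0,-60,-150],0],
    [0.5,[-40,-100,-150],0],
    [0.5,[-90,-130,-150],0],
    [0.5,[-90,-130,-150],0]
  ]
}}

```text
time_s: 26.9
eef_pos: [0.4224, -0.2728, 0.412]
ee_rot: [2.398, 2.028, -0.001]
ft_force: [0.7, 0.4, 0.2]
finger_gap: 0.502
finger_force: 0.0
```

Run:
```python
from h import *
st()
t=camera("top");s=camera("scene");cv2.imwrite("pics/t6.png",t)
f=lambda im,x,y,w:cv2.resize(im[y:y+w,x:x+w],(400,400),interpolation=3)
cv2.imwrite("pics/c7.png",np.hstack([f(t,345,160,140),f(s,220,150,190)]))
```

```text
t 26.9 p [ 0.4224 -0.2728  0.412 ] F [0.72 0.45 0.22] gap 0.502 ff 0.0 yawy -9.56 q [-0.74  0.22 -0.08  1.26 -0.    1.  ]
```

View pics/c7.png

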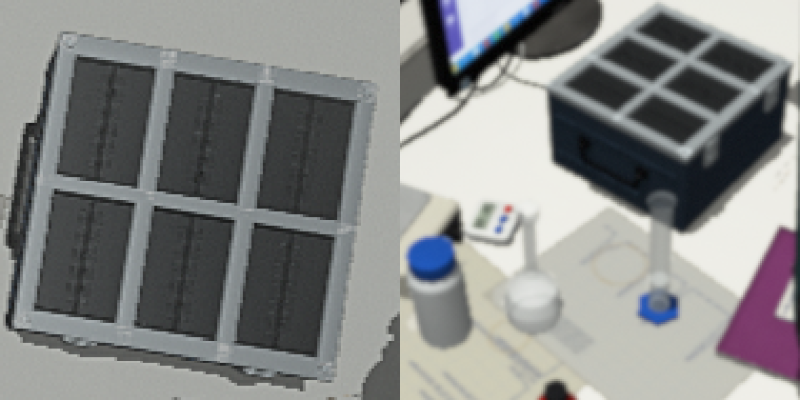

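All six shutters are closed, both bottles are in the box, and the jar, flask and cylinder stand where they were. I'll hand the job in.

```bash
python3 -c "
from station import *
print(finish_job())"
```

```text
the job is handed in; nothing more can be done
None
```

I lowered both amber bottles onto their pocket floors and released them (bottle_b in place 1, bottle_a in place 6), left the jar, flask and cylinder standing, and handed the job in at about 27 s; no verdict came back.

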